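# Put three copper vessels back on their own pitch rests

## Robot

A 7-joint arm with a two-finger parallel gripper is mounted at the origin on the work surface. World frame = base frame: x ahead of the robot, y to its left, z up, the work surface at z = 0. Lengths are in m, angles in rad, forces in N, time in s.
With the tool pointing down it reaches from about 0.425 to 0.95 m from the base axis. Payload 4.7 kg.
Tool frame: the origin (TCP) lies between the finger pads; the fingertips stand 25 mm ahead of it and the grasp point (between the pads) lies 6 mm ahead of it; z points along the fingers, y is the line along which they close (so a half turn about z gives the same grasp; the last joint's range is limited). The gripper opens to 85 mm and grips with 20 to 120 N. Pads are 22 mm wide; open, the fingers measure 114 mm over their backs; the gripper's body (76 mm by 85 mm) begins 54 mm behind the grasp point. The pads swing forward as they close: fully open they stand 13 mm farther back than shut.
Start: joints at [-1.146, 0.469, -0.049, 1.532, 0.024, 1.141, -0.082], TCP at [0.296, 0.607, 0.256] pointing down, gripper open.
Joint ranges: [-2.59, 2.59], [-0.33, 1.99], [-1.39, 1.29], [0.1, 2.45], [-1.04, 4.18], [0.21, 1.99], [-2.66, 2.66]. Speed limits (rad/s): [2.57, 2.57, 3.14, 3.14, 3.14, 3.14, 3.14].

## Interface

Orientations are given as a 3x3 rotation matrix whose columns are the frame's x, y, z axes.
In Python, from rig import * gives the robot as it stands. Calls block until the motion is done:
- movep(position, orientation): joint-space move of the TCP to a pose.
- move_l(position, attitude=None, feed=0.15, until_force=None): straight line of the TCP; attitude=None keeps the orientation; feed is the mean speed in m/s. With until_force (N) it stops when the force on the tool has changed by that much, and returns True; else False.
- move_joints(angles): joint-space move.
- command_gripper(opening, newtons=None): finger opening in m; newtons is the grip in N (None keeps the last); returns when the fingers have stopped.
- sleep(seconds).
- inverse_kinematics(position, orientation): joint angles nearest the present ones, or None.
- sense(): the state.
- camera(name): name is "side" or "top" or "wrist"; returns (picture, depth): 420x560x3 uint8, red, green, blue; 420x560 float32, m along the optical axis (not along the pixel's ray), 0 where there is no reading.
- camera_params(name): a dict with "K" (3x3 intrinsics, pixels), "dist" ([k1, k2, p1, p2, k3] as OpenCV has them; the pictures are not rectified), "position" and "rotation" of the camera in the world; the wrist camera has in their place "tool_from_camera" (4x4, takes a point from camera to tool coordinates, whose origin is the TCP and whose axes are the flange's). Camera axes: x right, y down, z forward; pixel columns grow to the right and rows downward; lengths in m; the calibration is good to about 2 mm. A picture is of the moment at which its call begins: read the wrist's pose just before it. camera_params takes no time and is no camera call.
A pose or a line that the arm cannot do raises Unreachable and nothing moves.
- finish_job(): hands the job in; it is judged then, once.
The state is a dict: "time_s": time; "joint_pos": joint angles; "qd": joint speeds; "joint_efforts": joint torques, N m; "position": TCP position; "tcp_rot": TCP orientation; "wrist_force": force on the tool from outside, world axes, zero at the start; "ft_torque": the same for the moment, N m; "finger_gap": finger opening in m; "gripper_force": force on a finger pad.
Only numpy, scipy, OpenCV 4.12 (cv2) and the standard library are available. Lean on these libraries where they do the work, as an engineer would, in place of code of your own. Each camera call takes 0.05 s, during which the arm holds its last target. There are 200 camera calls.

## Task

The copper vessels are each standing on the wrong pitch rest: move them so that each stands upright in the middle of the rest of its own shape (round pot on the round rest, square caddy on the square one, oblong pen box on the oblong one), with the caddy and the pen box squared up to their rest's sides. Use the empty cork mat as the spare place on the way (put one vessel down there and let go of it); never put a vessel on the bare bench, tip it over or drop it. Leave the tape measure, the drink carton and the cup of punches where they are.

Things in the scene. Friction and masses are not known exactly. Their poses are not given: they have to be found in the camera images.
- pot: round copper pot, open at the top, no handle, 66 mm high. Straight round belly of 54 mm diameter from 10 to 50 mm above its foot, neck 46 mm, rim 50 mm, foot 46 mm. Origin: centre of its underside, z up. About 0.25 kg.
- caddy: square copper tea caddy, 46 x 46 mm, side walls 60 mm high, a 48 mm square brass band from 60 to 63 mm, a lid (fixed on) to 70 mm and a small brass ball knob to 84 mm in all. Origin: centre of its underside, z up, x and y along its sides. About 0.28 kg.
- pen_box: oblong copper pen box with its lid fixed on, 90 mm long (its x) x 40 mm wide (its y) x 45 mm high. Origin: centre of its underside, z up. About 0.28 kg.
- round_rest: round work rest, dark wood with a flat black pitch top, diameter 120 mm, 30 mm high, fixed to the bench. Origin: centre of its underside on the bench; the top is flat, without a rim.
- square_rest: square work rest of the same make, 110 x 110 mm, 30 mm high, flat top, fixed. Origin: centre of its underside; x and y along its sides.
- oblong_rest: oblong work rest of the same make, 145 mm (its x) x 85 mm (its y), 30 mm high, flat top, fixed. Origin: centre of its underside.
- mat: thin square cork mat, tan, 120 x 120 mm, 10 mm thick, fixed, empty at the start: the spare place. Origin: centre of its underside.
- tape_measure: black tape measure, 65 x 65 mm, 30 mm high, at the robot's right. Origin: centre of its underside. Not to be moved.
- carton: blue and yellow drink carton, 42 x 42 mm, 85 mm high, standing between the rests. Origin: centre of its underside. Not to be moved.
- punch_cup: brass cup of steel punches, 58 mm across, about 105 mm high with the punches, at the robot's left. Origin: centre of its underside. Not to be moved.

How it is judged:
On the way:
1. one of the vessels stands on the cork mat, let go of and at rest (((horizontal distance between pot and mat below 0.05 m and z of pot in the frame of mat between 0.006 and 0.015 m and angle between pot's own z axis and vertical below 0.1 rad and linear speed of pot below 0.02 m/s and contact force between pot and the fingers below 0.1 N) or (horizontal distance between caddy and mat below 0.05 m and z of caddy in the frame of mat between 0.006 and 0.015 m and angle between caddy's own z axis and vertical below 0.1 rad and linear speed of caddy below 0.02 m/s and contact force between caddy and the fingers below 0.1 N) or (horizontal distance between pen_box and mat below 0.05 m and z of pen_box in the frame of mat between 0.006 and 0.015 m and angle between pen_box's own z axis and vertical below 0.1 rad and linear speed of pen_box below 0.02 m/s and contact force between pen_box and the fingers below 0.1 N))), for 0.2 s.
At the end, for the whole second after the job is handed in: Each vessel stands upright and at rest on the rest of its own shape, centred within 15 mm; the caddy's sides and the pen box's length are within 15 degrees of the sides or length of their rests (the pen box either way round, the caddy in any quarter turn) (horizontal distance between pot and round_rest below 0.015 m and z of pot in the frame of round_rest between 0.026 and 0.035 m and angle between each of pot, caddy, pen_box's own z axis and vertical below 0.1 rad and linear speed of each of pot, caddy, pen_box below 0.02 m/s and horizontal distance between caddy and square_rest below 0.015 m and z of caddy in the frame of square_rest between 0.026 and 0.035 m and horizontal distance between pen_box and oblong_rest below 0.015 m and z of pen_box in the frame of oblong_rest between 0.026 and 0.035 m and angle between the x axis of pen_box and the x axis of oblong_rest, either way round below 0.26 rad and (angle between the x axis of caddy and the x axis of square_rest, either way round below 0.26 rad or angle between the x axis of caddy and the y axis of square_rest, either way round below 0.26 rad)); the robot touches nothing.
It fails at once if a vessel set on the bare bench (height (world z) of any of pot, caddy, pen_box below 0.005 m).
It fails at once if a vessel tipped over (tilted more than 34 degrees) (angle between any of pot, caddy, pen_box's own z axis and vertical above 0.6 rad).
It fails at once if a vessel dropped from a height (moving at over 0.6 m/s, a fall of about 18 mm, out of the fingers) ((contact force between pot and the fingers below 0.1 N and linear speed of pot above 0.6 m/s) or (contact force between caddy and the fingers below 0.1 N and linear speed of caddy above 0.6 m/s) or (contact force between pen_box and the fingers below 0.1 N and linear speed of pen_box above 0.6 m/s)).
It fails at once if tape measure, carton or punch cup shifted by more than 30 mm (distance of any of tape_measure, carton, punch_cup from where it was at the start of the episode above 0.03 m).
It also fails if it takes over 109 s, if anything falls off the work surface, if the arm or the gripper's body presses on something with over 40 N, if the wrist force passes 120 N, or if a joint passes its speed limit or range.

## Working session

There is one attempt and no reset: what is moved stays moved. The work goes in short steps, each a Python script; the robot and the scene stay as the last script left them, time stands still between calls to the robot, and variables do not carry over. Pictures are saved under pics/ and viewed, at most 14 in all, crops included, and the job is handed in when it is done.

```bash
mkdir -p pics
python3 - <<'E'
from rig import *
import cv2,numpy as np
for n in("top","side"):
    p,d=camera(n); np.savez(f"pics/{n}0.npz",p=p,d=d); cv2.imwrite(f"pics/{n}0.png",p[:,:,::-1])
    c=camera_params(n); print(n,c)
s=sense();print(s["tcp_rot"],s["time_s"],s["position"])
E
```

```text
top {'K': array([[487.17239607,   0.        , 271.56223174],
       [  0.        , 487.17239607, 214.72568844],
       [  0.        ,   0.        ,   1.        ]]), 'dist': array([-0.03605217,  0.        ,  0.        ,  0.        ,  0.        ]), 'position': array([ 0.37116325, -0.00369774,  1.11487551]), 'rotation': array([[-0.00380313, -0.99098658,  0.13390717],
       [-0.99995645,  0.00491002,  0.00793684],
       [-0.00852278, -0.13387115, -0.9909621 ]])}
side {'K': array([[429.61848481,   0.        , 277.02796421],
       [  0.        , 429.61848481, 213.40737761],
       [  0.        ,   0.        ,   1.        ]]), 'dist': array([0.04366991, 0.        , 0.        , 0.        , 0.        ]), 'position': array([ 0.41336848, -0.71251551,  0.71510795]), 'rotation': array([[ 0.9883245 , -0.09716652,  0.11735988],
       [-0.15218706, -0.66662302,  0.72969367],
       [ 0.007333  , -0.73903479, -0.67362735]])}
[[-8.98801926e-01  4.38354415e-01 -7.10328519e-04]
 [ 4.38354987e-01  8.98800515e-01 -1.59387303e-03]
 [-6.02376413e-05 -1.74395220e-03 -9.99998477e-01]] 0.1 [0.29566912 0.60627862 0.25536038]
```

View pics/top0.png

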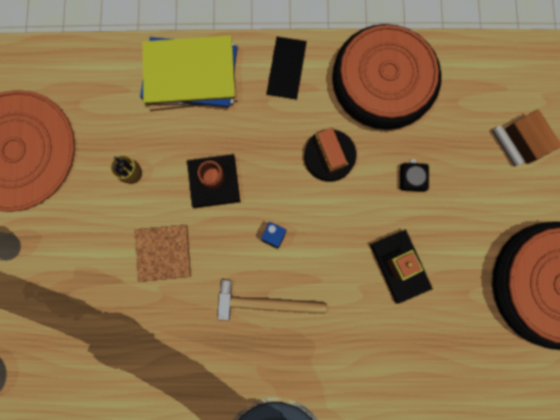

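View pics/side0.png

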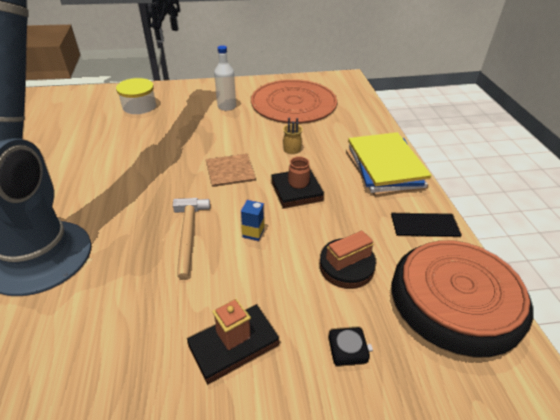

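```bash
cat > h.py <<'E'
import cv2,numpy as np
def cloud(p,d,K,dist,R,t):
    h,w=d.shape; u,v=np.meshgrid(np.arange(w),np.arange(h))
    n=cv2.undistortPoints(np.stack([u,v],-1).reshape(-1,1,2).astype(np.float64),K,dist).reshape(-1,2)
    z=d.reshape(-1).astype(float); P=np.c_[n*z[:,None],z]@np.asarray(R).T+t
    P[z<=0]=np.nan
    return P.reshape(h,w,3)
def rect(P,lo,hi,c,r):
    m=(P[...,2]>lo)&(P[...,2]<hi)&(np.hypot(P[...,0]-c[0],P[...,1]-c[1])<r)
    k=cv2.morphologyEx(m.astype(np.uint8),cv2.MORPH_OPEN,np.ones((2,2)))
    n,l,s,_=cv2.connectedComponentsWithStats(k)
    Q=P[k>0]
    if len(Q)<10: return None
    (x,y),(a,b),an=cv2.minAreaRect((Q[:,:2]*1000).astype(np.float32))
    if a<b: a,b,an=b,a,an+90
    return dict(c=(round(x/1000,4),round(y/1000,4)),dims=(round(a),round(b)),ang=round((an+90)%180-90,1),n=len(Q),zmed=round(float(np.median(Q[:,2])),4),mean=Q[:,:2].mean(0).round(4))
E
python3 - <<'E'
from rig import *
from h import *
px=dict(square=(212,180),round=(330,155),oblong=(401,265),mat=(162,252),carton=(273,234),cup=(125,168),tape=(415,177))
for n in("top","side"):
    f=np.load(f"pics/{n}0.npz");c=camera_params(n);P=cloud(f["p"],f["d"],c["K"],c["dist"],c["rotation"],c["position"])
    if n=="top": C={k:P[v[1],v[0],:2] for k,v in px.items()}
    print(n)
    for k,q in C.items():
        b=dict(mat=[(.004,.02)],carton=[(.06,.1)],cup=[(.03,.12)],tape=[(.02,.04)]).get(k,[(.022,.038),(.05,.125)])
        for lo,hi in b:
            print(k,lo,rect(P,lo,hi,q,.1 if len(b)==2 or k=='mat' else .06))
    v=P[px["round"][1],px["round"][0]]
E
```

```text
top
square 0.022 {'c': (0.5985, 0.1377), 'dims': (108, 108), 'ang': 7.5, 'n': 1904, 'zmed': nan, 'mean': array([nan, nan])}
square 0.05 {'c': (0.6024, 0.1365), 'dims': (52, 50), 'ang': 13.4, 'n': 337, 'zmed': 0.0764, 'mean': array([0.6001, 0.1356])}
round 0.022 {'c': (0.6614, -0.1343), 'dims': (110, 92), 'ang': -50.6, 'n': 1256, 'zmed': nan, 'mean': array([nan, nan])}
round 0.05 {'c': (nan, nan), 'dims': (0, 0), 'ang': 0.0, 'n': 798, 'zmed': nan, 'mean': array([nan, nan])}
oblong 0.022 {'c': (0.3995, -0.2897), 'dims': (150, 95), 'ang': 21.7, 'n': 1846, 'zmed': nan, 'mean': array([nan, nan])}
oblong 0.05 {'c': (nan, nan), 'dims': (0, 0), 'ang': 0.0, 'n': 625, 'zmed': nan, 'mean': array([nan, nan])}
mat 0.004 {'c': (0.433, 0.2542), 'dims': (120, 118), 'ang': 5.7, 'n': 2743, 'zmed': nan, 'mean': array([nan, nan])}
carton 0.06 {'c': (0.4718, -0.0022), 'dims': (49, 39), 'ang': -26.5, 'n': 399, 'zmed': nan, 'mean': array([nan, nan])}
cup 0.03 {'c': (0.6217, 0.3347), 'dims': (58, 53), 'ang': -39.0, 'n': 550, 'zmed': nan, 'mean': array([nan, nan])}
tape 0.02 {'c': (0.6057, -0.3279), 'dims': 
[... 556 characters left out ...]
])}
oblong 0.022 {'c': (0.4071, -0.2775), 'dims': (163, 78), 'ang': 28.0, 'n': 2748, 'zmed': nan, 'mean': array([nan, nan])}
oblong 0.05 {'c': (nan, nan), 'dims': (0, 0), 'ang': 0.0, 'n': 1102, 'zmed': nan, 'mean': array([nan, nan])}
mat 0.004 {'c': (nan, nan), 'dims': (0, 0), 'ang': 0.0, 'n': 1198, 'zmed': nan, 'mean': array([nan, nan])}
carton 0.06 {'c': (0.4927, 0.0366), 'dims': (127, 40), 'ang': 63.3, 'n': 415, 'zmed': 0.082, 'mean': array([ 0.4742, -0.0066])}
cup 0.03 {'c': (0.6433, 0.3986), 'dims': (192, 45), 'ang': 73.6, 'n': 408, 'zmed': nan, 'mean': array([nan, nan])}
tape 0.02 {'c': (0.6267, -0.3312), 'dims': (98, 43), 'ang': 39.7, 'n': 1204, 'zmed': nan, 'mean': array([nan, nan])}
```

```bash
cat >> h.py <<'E'
def shape(kind,dims,ang,S=1000,N=181):
    m=np.zeros((N,N),np.uint8); c=N//2  # image col = x mm, row = y mm
    if kind=='c': cv2.circle(m,(c,c),int(round(dims[0]*500)),1,-1)
    else: cv2.fillPoly(m,[np.round(cv2.boxPoints(((c,c),(dims[0]*S,dims[1]*S),ang))).astype(int)],1)
    return m
def fit(P,lo,hi,c,r,kind,dims,per=180,step=1.5):
    """template match of a known shape on the 1 mm raster of points in the z band; returns x,y,deg,score"""
    Q=P.reshape(-1,3); Q=Q[np.isfinite(Q).all(1)]
    Q=Q[(Q[:,2]>lo)&(Q[:,2]<hi)&(np.hypot(Q[:,0]-c[0],Q[:,1]-c[1])<r)]
    W=400; g=np.zeros((W,W),np.uint8); ij=np.round((Q[:,:2]-c)*1000+W//2).astype(int)
    g[ij[:,1],ij[:,0]]=1
    g=cv2.morphologyEx(g,cv2.MORPH_CLOSE,cv2.getStructuringElement(cv2.MORPH_ELLIPSE,(7,7)))
    g=cv2.morphologyEx(g,cv2.MORPH_OPEN,cv2.getStructuringElement(cv2.MORPH_ELLIPSE,(7,7)))
    G=g.astype(np.float32)*2-1; best=(-9,)
    for a in ([0] if kind=='c' else np.arange(-per/2,per/2,step)):
        t=shape(kind,dims,float(a)).astype(np.float32)
        s=cv2.matchTemplate(G,t,cv2.TM_CCORR)/t.sum(); v=s.max()
        if v>best[0]:
            j=np.argwhere(s>v-.004).mean(0); best=(v,c[0]+(j[1]+90-W//2)/1000,c[1]+(j[0]+90-W//2)/1000,float(a))
    v,x,y,a=best
    return round(x,4),round(y,4),a,round(float(v),3),int(g.sum())
R={'square':((.5985,.1377),'r',(.110,.110),90),'round':((.66,-.135),'c',(.12,),1),'oblong':((.40,-.29),'r',(.145,.085),180)}
V={'pot':('c',(.05,),1),'caddy':('r',(.047,.047),90),'pen':('r',(.09,.04),180)}
on={'square':'pot','round':'pen','oblong':'caddy'}
E
python3 - <<'E'
from rig import *
from h import *
for n in("top",):
    f=np.load(f"pics/{n}0.npz");c=camera_params(n);P=cloud(f["p"],f["d"],c["K"],c["dist"],c["rotation"],c["position"])
    for k,(q,kd,dm,per) in R.items():
        print(k,fit(P,.02,.12,q,.11,kd,dm,per),on[k],fit(P,.05 if on[k]!='pen' else .06,.125,q,.08,V[on[k]][0],V[on[k]][1],V[on[k]][2]))
    print('mat',fit(P,.005,.02,(.433,.254),.09,'r',(.12,.12),90))
    print('carton',fit(P,.03,.1,(.4718,-.0022),.05,'r',(.042,.042),90),'cup',fit(P,.03,.12,(.6217,.3347),.06,'c',(.058,)))
print(camera_params("wrist"))
E
```

```text
square (np.float64(0.5995), np.float64(0.1392), 6.0, 0.639, 10065) pot (np.float64(0.5997), np.float64(0.1371), 0.0, -0.809, 240)
round (np.float64(0.6585), np.float64(-0.1295), 0.0, 0.682, 10297) pen (np.float64(0.66), np.float64(-0.1273), 22.5, 0.814, 3384)
oblong (np.float64(0.4025), np.float64(-0.2835), 22.5, 0.693, 10638) caddy (np.float64(0.403), np.float64(-0.2795), 25.5, 0.936, 2234)
mat (np.float64(0.4354), np.float64(0.2552), 6.0, 0.918, 13984)
carton (np.float64(0.4698), np.float64(0.0008), -22.5, 0.901, 1708) cup (np.float64(0.6229), np.float64(0.3343), 0.0, -0.607, 516)
{'K': array([[345.0418193 ,   0.        , 275.80393157],
       [  0.        , 345.0418193 , 212.36610134],
       [  0.        ,   0.        ,   1.        ]]), 'dist': array([-0.05502717,  0.        ,  0.        ,  0.        ,  0.        ]), 'tool_from_camera': array([[ 1.04989554e-03, -9.63186181e-01, -2.68833180e-01,
         6.86182689e-02],
       [ 9.99999203e-01,  8.22602740e-04,  9.58122483e-04,
         3.91927288e-04],
       [-7.01707424e-04, -2.68833972e-01,  9.63186277e-01,
        -1.16805642e-01],
       [ 0.00000000e+00,  0.00000000e+00,  0.00000000e+00,
         1.00000000e+00]])}
```

```bash
sed -i 's/^    g=cv2.morphologyEx(g,cv2.MORPH_OPEN/    cv2.drawContours(g,cv2.findContours(g,cv2.RETR_EXTERNAL,cv2.CHAIN_APPROX_NONE)[0],-1,1,-1)\n&/' h.py
cat > r.py <<'E'
from rig import *
from h import *
UP=.27
def rot(deg):
    f=np.radians(deg);c,s=np.cos(f),np.sin(f)
    return np.array([[-s,c,0],[c,s,0],[0,0,-1.]])
def yaw(x,y,z,deg,per=180):
    """equivalent yaw (mod per) with the least joint travel"""
    q=np.array(sense()["joint_pos"]);b=None
    for k in range(-4,5):
        d=deg+k*per
        if abs(d)>370: continue
        s=inverse_kinematics([x,y,z],rot(d))
        if s is not None:
            e=np.abs(np.array(s)-q).max()
            if b is None or e<b[0]-1e-6: b=(e,d)
    print('yaw',b); return b[1]
def wcloud(tag):
    s=sense(); c=camera_params("wrist"); p,d=camera("wrist")
    cv2.imwrite(f"pics/{tag}.png",p[:,:,::-1])
    T=c["tool_from_camera"];Rw=np.array(s["tcp_rot"]);
    return cloud(p,d,c["K"],c["dist"],Rw@T[:3,:3],Rw@T[:3,3]+s["position"])
def see(tag,k,vessel=None,zl=0):
    P=wcloud(tag);q,kd,dm,per=R[k]
    print(k,fit(P,.02,.12,q,.11,kd,dm,per))
    if vessel:
        v=V[vessel]; out=fit(P,.03+{'pot':.03,'caddy':.03,'pen':.03}[vessel],.125,q,.08,*v); print(vessel,out); return out
def st(m=''):
    s=sense();print(m,round(s["time_s"],1),np.round(s["position"],4),'gap',round(s["finger_gap"],4),'F',np.round(s["gripper_force"],1),'W',np.round(s["wrist_force"],1))
E
python3 - <<'E'
from r import *
x,y=.5995,.139
f=yaw(x,y,UP,6,90); movep([x,y,UP],rot(f)); st(f)
see('sq','square','pot')
E
```

```text
yaw (np.float64(0.5685635598078267), -354)
-354 2.1 [0.5991 0.1411 0.2698] gap 0.0852 F 0.0 W [ 0.8  0.6 -0.6]
square (np.float64(0.6), np.float64(0.1417), 6.0, 0.953, 12037)
pot (np.float64(0.603), np.float64(0.1417), 0.0, 0.998, 2121)
```

View pics/sq.png

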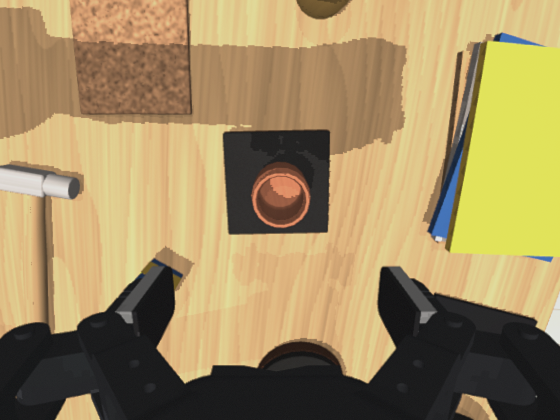

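```bash
cat >> r.py <<'E'
def pick(x,y,f,zg,base=.03,n=40,width=None):
    movep([x,y,.2],rot(f)); st('above')
    zt=base+zg+.006
    print('hit',move_l([x,y,zt],feed=.1,until_force=10)); st('down')
    command_gripper(.0 if width is None else width,n); st('gripped')
    move_l([x,y,UP],feed=.15); st('up')
def place(x,y,f,zg,base):
    movep([x,y,UP],rot(f)); sleep(.3); st('over')
    zt=base+zg+.006
    move_l([x,y,zt+.02],feed=.15); sleep(.2)
    print('hit',move_l([x,y,zt-.004],feed=.025,until_force=4)); st('set')
    command_gripper(.085); sleep(.2); st('open')
    move_l([x,y,UP],feed=.15)
E
python3 - <<'E'
from r import *
x,y=.603,.1417
pick(x,y,-354,.035)
x,y=.4354,.2552
f=yaw(x,y,UP,6,90); place(x,y,f,.035,.01)
P=wcloud('mat1');print(fit(P,.005,.02,(x,y),.09,'r',(.12,.12),90),fit(P,.04,.1,(x,y),.06,*V['pot'])); st()
E
```

```text
above 2.5 [0.6026 0.1423 0.1996] gap 0.0854 F 0.0 W [ 0.1 -0.8  1. ]
hit False
down 4.0 [0.6035 0.1418 0.0717] gap 0.0857 F 0.0 W [ 0.1 -0.9 -0.2]
gripped 4.4 [0.6034 0.1418 0.0717] gap 0.0493 F 41.5 W [-0.6 -1.2  4.5]
up 5.9 [0.6024 0.1416 0.2688] gap 0.0496 F 41.9 W [ 0.1  0.  -3.8]
yaw (np.float64(0.38328384494480455), -354)
over 7.0 [0.4362 0.2545 0.2699] gap 0.0496 F 42.0 W [ 0.1 -0.6 -3.1]
hit True
set 9.4 [0.4353 0.2551 0.0516] gap 0.05 F 42.5 W [-1.6 -0.3  5.4]
open 10.1 [0.4342 0.2546 0.0507] gap 0.0849 F 0.0 W [-0.4 -0.2  0.9]
(np.float64(0.4354), np.float64(0.2577), 6.0, 0.959, 14316) (np.float64(0.4349), np.float64(0.2552), 0.0, 1.0, 2139)
 11.7 [0.435  0.255  0.2691] gap 0.085 F 0.0 W [ 0.4 -0.2 -0.5]
```

View pics/mat1.png

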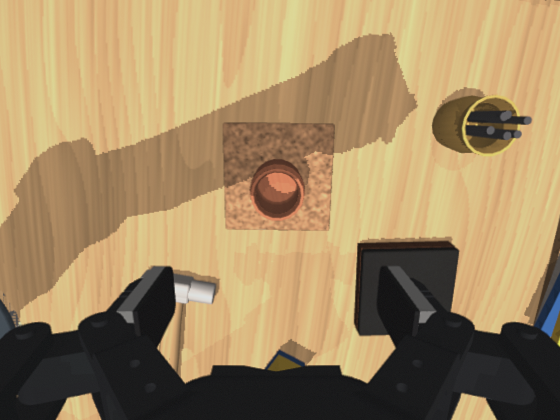

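The pot stands upright on the mat at (277,188), released. Next is the caddy.

Run:
```python
from r import *
x,y=.4025,-.2815
movep([.5,0.0,.3],rot(yaw(.5,0,.3,24,90)))
f=yaw(x,y,UP,24,90); movep([x,y,UP],rot(f)); sleep(.2); st(f)
see('ob','oblong','caddy')
```

```text
yaw (np.float64(0.6731979000217019), -66)
yaw (np.float64(0.7165809675570392), -66)
-66 14.1 [ 0.4034 -0.2804  0.27  ] gap 0.0847 F 0.0 W [-0.4  0.1  0.6]
oblong (np.float64(0.4035), np.float64(-0.282), 22.5, 0.954, 12289)
caddy (np.float64(0.404), np.float64(-0.2775), 25.5, 0.996, 2345)
```

View pics/ob.png

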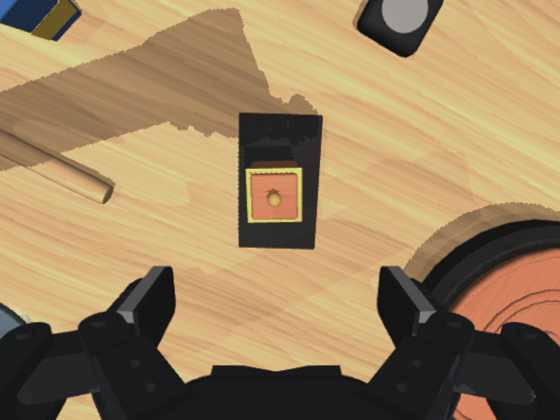

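Run:
```python
from r import *
pick(.404,-.2775,-64.5,.038)
x,y=.600,.1417
f=yaw(x,y,UP,6,90); place(x,y,f,.038,.03)
see('sq2','square','caddy'); st()
x,y=.6585,-.1295
f=yaw(x,y,UP,112.5,180); movep([x,y,UP],rot(f)); sleep(.2); st(f)
see('rd','round','pen')
```

```text
above 14.6 [ 0.4038 -0.2776  0.2   ] gap 0.0848 F 0.0 W [-0.2 -0.6  0.7]
hit False
down 16.0 [ 0.4044 -0.2778  0.0745] gap 0.085 F 0.0 W [ 1.1 -0.   0.2]
gripped 16.4 [ 0.4044 -0.2777  0.0744] gap 0.0457 F 41.4 W [0.1 0.6 3.3]
up 17.9 [ 0.4035 -0.2771  0.2692] gap 0.0456 F 41.3 W [-0.1  0.6 -3.4]
yaw (np.float64(0.6336046855300406), -354)
over 19.9 [0.6    0.1409 0.2702] gap 0.0456 F 41.3 W [ 0.7  1.  -2.5]
hit True
set 22.1 [0.5999 0.1417 0.0745] gap 0.0456 F 42.2 W [-0.8  0.4  4.2]
open 22.8 [0.5986 0.1418 0.0733] gap 0.0852 F 0.0 W [-0.9  0.6  0.5]
square (np.float64(0.5995), np.float64(0.1417), 6.0, 0.956, 12042)
caddy (np.float64(0.5995), np.float64(0.1422), 7.5, 0.987, 2335)
 24.3 [0.5995 0.1417 0.269 ] gap 0.085 F 0.0 W [ 0.5 -0.8 -0. ]
yaw (np.float64(0.6800488309550776), -67.5)
-67.5 25.6 [ 0.6589 -0.1276  0.2699] gap 0.0851 F 0.0 W [0.4 0.6 0. ]
round (np.float64(0.66), np.float64(-0.1275), 0.0, 0.845, 11356)
pen (np.float64(0.6625), np.float64(-0.125), 21.0, 0.925, 3640)
```

View pics/sq2.png

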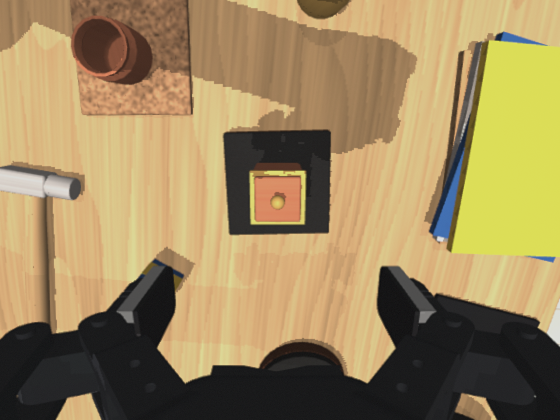

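View pics/rd.png

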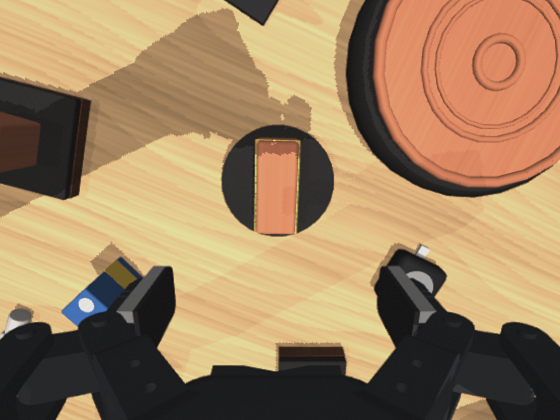

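Run:
```python
from r import *
pick(.6625,-.125,-68,.028)
P=wcloud('rd2');print('round',fit(P,.02,.04,(.66,-.128),.085,'c',(.12,)))
x,y=.4035,-.282
f=yaw(x,y,UP,-67.5,180); place(x,y,f,.028,.03)
see('ob2','oblong','pen'); st()
```

```text
above 26.0 [ 0.6624 -0.1245  0.1998] gap 0.085 F 0.0 W [ 0.3 -0.1  2. ]
hit False
down 27.5 [ 0.6629 -0.1252  0.0647] gap 0.0849 F 0.0 W [-0.3  1.1  0.6]
gripped 28.0 [ 0.6629 -0.1254  0.0646] gap 0.0393 F 43.6 W [ 0.  -0.8  2.7]
up 29.5 [ 0.6621 -0.1246  0.2688] gap 0.0395 F 42.8 W [ 0.6  0.1 -4.3]
round (np.float64(0.6702), np.float64(-0.1239), 0.0, -0.232, 4335)
yaw (np.float64(0.4184156646270236), -67.5)
over 31.0 [ 0.4042 -0.2817  0.27  ] gap 0.0394 F 42.8 W [ 0.3 -0.2 -3.4]
hit True
set 33.4 [ 0.4034 -0.2819  0.0645] gap 0.0393 F 44.0 W [-1.1  1.4  5.5]
open 34.1 [ 0.4026 -0.2809  0.0637] gap 0.0846 F 0.0 W [-0.4  0.1 -0.5]
oblong (np.float64(0.403), np.float64(-0.282), 22.5, 0.952, 12266)
pen (np.float64(0.4025), np.float64(-0.281), 22.5, 0.931, 3630)
 35.7 [ 0.4031 -0.2817  0.2693] gap 0.0848 F 0.0 W [-0.2 -0.3  0.5]
```

View pics/ob2.png

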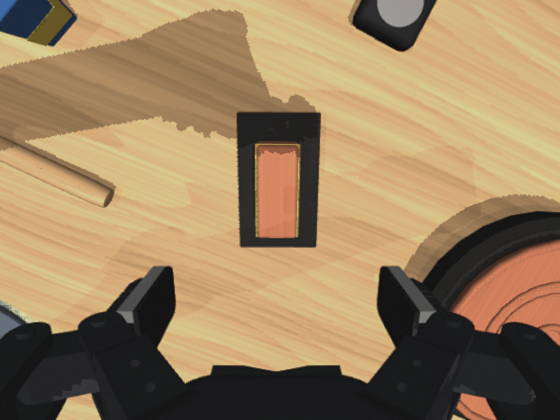

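View pics/rd2.png

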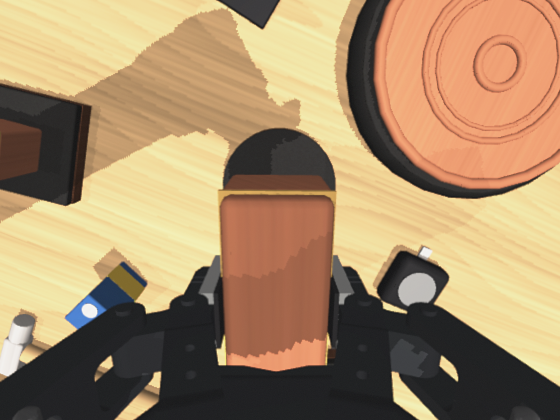

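The pen box is centred and aligned on its rest. The held box hid the round rest, so I'll measure that rest empty and then move the pot.

Run:
```python
from r import *
x,y=.659,-.128
movep([x,y,UP],rot(yaw(x,y,UP,-67.5,90))); sleep(.2)
P=wcloud('rd3');a=fit(P,.02,.04,(x,y),.085,'c',(.12,));print('round',a)
assert a[3]>.9 and np.hypot(a[0]-x,a[1]-y)<.01
px,py=.4349,.2552
movep([.5,0.05,.3],rot(yaw(.5,.05,.3,-84,90)))
f=yaw(px,py,UP,6,90)
movep([px,py,UP],rot(f))
pick(px,py,f,.035,.01)
movep([.5,0.05,.3],rot(yaw(.5,.05,.3,-84,90)))
place(a[0],a[1],yaw(a[0],a[1],UP,-67.5,90),.035,.03)
P=wcloud('rd4');print('pot',fit(P,.06,.12,(x,y),.06,*V['pot']));st()
```

```text
yaw (np.float64(0.4134426327491343), -67.5)
round (np.float64(0.66), np.float64(-0.1275), 0.0, 0.977, 11203)
yaw (np.float64(0.6799212507121799), -354)
yaw (np.float64(0.41598793517934385), -354)
above 39.3 [0.436  0.2532 0.2003] gap 0.085 F 0.0 W [ 0.7 -0.4  0.1]
hit False
down 40.9 [0.4353 0.2554 0.0515] gap 0.0848 F 0.0 W [-0.2  0.2  0.5]
gripped 41.3 [0.4351 0.2554 0.0515] gap 0.0493 F 41.3 W [-0.3 -0.1  5.4]
up 42.9 [0.4344 0.2549 0.2692] gap 0.0494 F 41.9 W [ 0.6 -0.7 -2.7]
yaw (np.float64(0.4350890386987749), -354)
yaw (np.float64(0.5952562545105522), -67.5)
over 45.1 [ 0.66   -0.1262  0.2707] gap 0.0499 F 42.0 W [ 0.7  0.2 -3.1]
hit True
set 47.3 [ 0.6598 -0.1274  0.0716] gap 0.0495 F 42.4 W [0.8 0.5 5.8]
open 48.0 [ 0.6588 -0.1266  0.07  ] gap 0.0851 F 0.0 W [ 0.3  0.2 -0.1]
pot (np.float64(0.6583), np.float64(-0.1267), 0.0, 0.999, 2130)
 49.5 [ 0.6597 -0.1272  0.2689] gap 0.0847 F 0.0 W [1.  0.3 1. ]
```

Run:
```python
from rig import *
import cv2
p,d=camera("side"); cv2.imwrite("pics/fin.png",p[:,:,::-1])
```

```text
(no output)
```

View pics/fin.png

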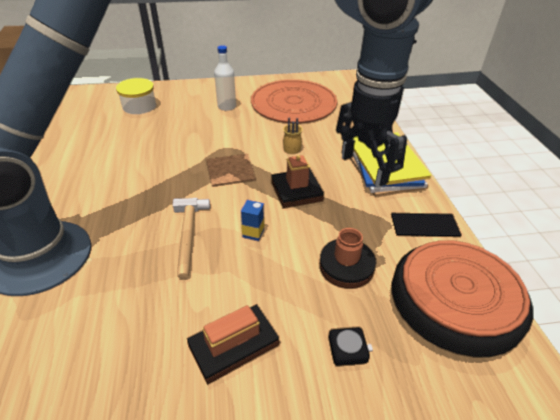

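The picture shows all three vessels upright on their own rests: pot (348,248), caddy (298,172), pen box (232,332). The carton, cup and tape measure look unmoved, and the arm is clear.

```bash
python3 -c "
from rig import *
print(finish_job())"
```

```text
the job is handed in; nothing more can be done
None
```

I handed the job in at about 50 s: the pot (parked on the cork mat on the way), caddy and pen box each stand upright on their own rest, measured within about 2 mm of centre and 2° of square, but the hand-in gave no verdict.

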